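Centre-mark a brass tag with the spring punch

TASK

Pull the marking jig's carriage by its black grip out from under the guard, fully to its end stop. Then take the red spring punch from its sloping stand, hold it upright with its point inside the ring scribed on the brass tag and press straight down until it snaps and its sleeve is fully down; do not trip it on the bench or elsewhere on the jig. Lay the punch back in its stand point down as it was, with the carriage still at its stop, and do not disturb the flux bottle, the wax spool, the polish jar or the borax cone.

Things in the scene. Friction and masses are not known exactly. Their poses are not given: they have to be found in the camera images.
- jig: Fixed marking jig: blue base 90 (x) x 200 (y, -85 to +115) x 12 mm; origin under it, mid-width. A grey guard hood (90 mm wide, y from -84 to 0, top 54 mm above the bench) covers the half behind y = 0. The carriage slides along the jig's own +y out of the hood to the low dark end stop (y 106 to 114, top 24 mm above the bench). Place, side and yaw vary.
- carriage (a joint): Slide of the carriage along the jig's +y, in m: 0 fully under the guard, 0.060 at the end stop. It stays where it is left; about 2 N of friction.
- carriage_grip (a point): Centre of the part of the carriage's black upright grip to take hold of. The grip is 14 (jig x) x 18 (jig y) mm and stands free from 21 to 62 mm above the bench; this point is 48 mm above the bench. Axes as the jig's. It moves with the carriage. Hold it across jig x; its middle is 35 mm outside the hood's edge at joint value 0. The rails beside it reach 22 mm above the bench.
- tag_ring (a point): Centre of the 14 mm ring scribed in black on the top of the 40 mm square brass tag on the carriage, 23.5 mm above the bench. Moves with the carriage, 70 mm behind the grip (jig -y). At the end stop it lies 25 mm outside the hood's edge; at the start it is under the hood.
- stand: Fixed wooden stand, base 100 (x) x 66 (y) x 10 mm, origin under its centre. Its V cradle slopes 30 degrees from vertical: its axis runs up along (-0.5, 0, 0.866) in the stand's frame and ends 64 mm above the foot plate; the V supports the punch from below (-x side) and is open to the upper side, direction (0.866, 0, 0.5). Place, side and yaw vary.
- stand_foot (a point): Where the punch's point rests: top of the cradle's foot plate, at (20, 0, 19) mm in the stand's frame. Axes as the stand's.
- stand_rest (a point): Where the centre of the punch's grip lies when the punch rests in the stand: (-28, 0, 102) mm in the stand's frame. Axes as the stand's. (Outside the work, the bench lamp's long flat head hangs over the far right: x 0.58 to 0.69 m, y -0.73 to -0.31 m, 235 to 295 mm above the bench; swing the arm in clear of it.)
- punch_grip (a point): Centre of the grip of the punch's red sleeve, on the axis, 96 mm above the point (84 mm with the sleeve pressed). z runs from point to cap. The grip is 20 mm square, flats along its own x and y, from 79 to 113 mm above the point; below it is a 28 mm collar (72 to 79 mm), above it a 24 mm cap up to 123 mm. Starts resting in the stand, tilted 30 degrees.
- punch_tip (a point): Point of the punch: lower end of its 14 mm steel shaft, on its axis (the lowest 12 mm taper to 6 mm). Axes as the punch_grip's. The whole punch weighs about 195 g, and must be gripped by the sleeve to work it.
- punch_sleeve (a joint): How far the sleeve is pushed down the shaft, in m: 0 at rest, 0.012 fully down. About 3 N to start; resistance grows to about 10 N near 0.004, then the spring trips and it falls to about 5 N, so the sleeve jumps to its hard stop at 0.012. Tripped when over 0.010. Damped by 40 N per m/s. It springs back when let up.
- flux_bottle_center (a point): Bystander: loose white flux bottle with nozzle, 42 mm across, 94 mm tall; half-way up its body, 40 mm above its foot. Stands beside the jig (+x side).
- wax_spool_center (a point): Bystander: loose green wax spool, 44 mm across, 34 mm tall; its centre. Stands beside the jig (-x side).
- polish_jar_center (a point): Bystander: loose polish jar with black lid, 54 mm across, 50 mm tall; 22 mm above its foot. Stands beside the stand (+y side).
- borax_cone_center (a point): Bystander: loose white borax cone, 29 mm across, 41 mm tall; half-way up. Stands beside the stand (-y side).
- punch: The spring punch as a whole; its origin is the point, its z runs from point to cap.
There are look-alikes about, which are no part of the job. What is shaped like the jig but green is not meant.

How it is judged:
On the way, in this order (a step that is already met when the one before it is completed fails the run):
1. the carriage is pulled out fully to its end stop (within 3 mm) (value of joint carriage above 0.057 m), for 0.2 s.
2. the punch, within 12 degrees of upright, is pressed until its sleeve is over 10 mm down, its point on the tag within 7 mm of the ring's centre, the carriage at its stop (value of joint punch_sleeve above 0.01 m and horizontal distance between punch_tip and tag_ring below 0.007 m and distance between punch_tip and tag_ring below 0.012 m and angle between punch_tip's own z axis and vertical below 0.21 rad and value of joint carriage above 0.056 m), for 0.1 s.
At the end, for the whole second after the job is handed in: The punch lies at rest in its sloping stand, point down: its point within 12 mm of the foot of the cradle and its grip within 12 mm of where it lay at first, sleeve sprung back (under 3 mm); the carriage is still within 4 mm of its end stop (distance between punch_tip and stand_foot below 0.012 m and distance between punch_grip and stand_rest below 0.012 m and value of joint punch_sleeve below 0.003 m and value of joint carriage above 0.056 m and linear speed of punch below 0.02 m/s); the robot touches nothing.
It fails at once if the punch trips (sleeve over 10 mm down) on the bench or the jig, with its point over 12 mm from the ring's centre and over 60 mm from the stand's foot (value of joint punch_sleeve above 0.01 m and not (distance between punch_tip and tag_ring below 0.012 m) and distance between punch_tip and stand_foot above 0.06 m).
It fails at once if the white flux bottle is shifted by more than 15 mm or tipped (distance of flux_bottle_center from where it was at the start of the episode above 0.015 m or angle between flux_bottle_center's own z axis and vertical above 0.35 rad).
It fails at once if the green wax spool is shifted by more than 15 mm or tipped (distance of wax_spool_center from where it was at the start of the episode above 0.015 m or angle between wax_spool_center's own z axis and vertical above 0.35 rad).
It fails at once if the polish jar is shifted by more than 15 mm or tipped (distance of polish_jar_center from where it was at the start of the episode above 0.015 m or angle between polish_jar_center's own z axis and vertical above 0.35 rad).
It fails at once if the white borax cone is shifted by more than 15 mm or tipped (distance of borax_cone_center from where it was at the start of the episode above 0.015 m or angle between borax_cone_center's own z axis and vertical above 0.35 rad).
It also fails if it takes over 70 s, if anything falls off the work surface, if the arm or the gripper's body presses on something with over 40 N, if the wrist force passes 120 N, or if a joint passes its speed limit or range.

ROBOT

A 6-joint arm with a two-finger parallel gripper is mounted at the origin on a cart in front of the work surface, level with it; the furniture and walls round the work are solid. World frame = base frame: x ahead of the robot, y to its left, z up, the work surface at z = 0. Lengths are in m, angles in rad, forces in N, time in s.
With the tool pointing down it reaches from about 0.35 to 0.775 m from the base axis. Payload 5.5 kg.
Tool frame: the origin (TCP) lies midway between the tips of the shut fingers; the grasp point (between the pads) lies grip_point_offset behind it (grip_point_offset is the distance from the TCP to the grasp point, in m); z points along the fingers, y is the direction in which the jaws open and shut (so a half turn about z gives the same grasp; the last joint's range is limited). The gripper opens to 85 mm and grips with 20 to 120 N. Pads are 22 mm wide; open, the fingers measure 114 mm over their backs; the gripper's body (76 mm by 85 mm) begins 54 mm behind the grasp point. The pads swing forward as they close: fully open they stand 13 mm farther back than shut.
Start: joints at [-1.274, 0.313, 0.046, 1.304, 0, 1.431], TCP at [0.243, -0.521, 0.2] pointing down, gripper open.
Joint ranges: [-2.76, 2.76], [-0.86, 1.69], [-1.03, 1.26], [-2.2, 2.34], [-1.47, 1.5], [-3.14, 3.14]. Speed limits (rad/s): [2.57, 2.57, 3.14, 3.14, 3.14, 3.14].

INTERFACE

Orientations are given as a unit quaternion [w, x, y, z].
In Python, from workcell import * gives the robot as it stands.
- The arm moves only by the tool send_rows, never from a script. Its argument "series" is one flat list of numbers, 7 for each row, row after row: the shift along the tool's x, y, z in cm, then the turn, a rotation vector about the tool's x, y, z in degrees, then the opening, from 0 (shut) to 1 (fully open). A call has 1 to 10 rows; each row is the pose to reach, as a shift and turn from the pose commanded when the call began, along the tool's axes at that moment; what a row does not reach only later rows make up. A row lasts 1/12 s, in which the tool goes at most 41.7 mm and 7.16 degrees, less where a joint would pass 70% of its speed; a pose out of reach is approached as far as the arm can. A call with a gripper value outside its range is refused whole. The fingers move at their own pace and stop on an object; "newtons" is the grip in N (left out, the last holds). Time passes only in rows, so rows that repeat a pose let the fingers close. It gives the time, the measured TCP pose, the force and the opening at its end, in the units of the state.
- get_state(): the state, without advancing time (a new reading comes with each control period).
- read_camera(name): name is "scene" or "top" or "wrist"; returns the picture (420x560x3 uint8, blue, green, red); there is no depth.
- camera_info(name): a dict with "K" (3x3 intrinsics, pixels), "xyz" and "attitude" of the camera in the world. Camera axes: x right, y down, z forward; pixel columns grow to the right and rows downward; lengths in m; the calibration is good to about 2 mm. A picture is of the moment at which its call begins: read the wrist's pose just before it. camera_info takes no time and is no camera call; for the wrist camera it gives the pose at the moment of the call.
- hand_in(): hands the job in, once; it reports no verdict.
Trained networks look in the newest picture that a camera, given by its name, has taken for a name from the list of things; names that differ only in an ending like _2 or _b are one class to them, and where a whole thing is asked for, a point or a joint stands for the part that bears it (a point fixed in the world has none). Each returns a list of dicts, best first, with "p" (0 to 1); they miss things now and then, are a little off and sometimes report something else, mostly with a low value. They report only what shows in the picture. A call takes as long as a camera call. They do not tell look-alikes from the thing itself.
- silhouettes(camera, label): "pixels" (420x560 bool, what is visible of it) and "box" ([left, top, width, height] in pixels, round what is visible of it).
The state is a dict: "clock": time; "joint_pos": joint angles; "qvel": joint speeds; "tau": joint torques, N m; "tcp_pos": TCP position; "orientation": TCP orientation; "wrist_force": force on the tool from outside, world axes, zero at the start; "ft_torque": the same for the moment, N m; "finger_gap": finger opening in m.
Only numpy, scipy, OpenCV 4.12 (cv2) and the standard library are available. Lean on these libraries where they do the work, as an engineer would, in place of code of your own. Each camera call takes 0.05 s, during which the arm holds its last target. There are 200 camera calls.

## Working session

There is one attempt and no reset: what is moved stays moved. The work goes in short steps, Python scripts to look and compute and a tool call to move; the robot and the scene stay as the last step left them, time stands still between calls to the robot, and variables do not carry over. Pictures are saved under pics/ and viewed, about 8 in all and at most 12, crops included, and the job is handed in when it is done.

Besides the shell and the picture viewer there is one more tool, called after "Call:" by a JSON object that holds its "fn" and its "kwargs", one argument or row to a line. send_rows: Moves the arm, as the interface text tells. Its arguments: {"type":"object","properties":{"series":{"type":"array"},"newtons":{"type":"number"}},"required":["series"]}

```bash
ls; mkdir -p pics
python3 - <<'E'
from workcell import *
import cv2,numpy as np
s=get_state();print(s)
for c in("scene","top"):
    im=read_camera(c);cv2.imwrite(f"pics/{c}0.png",im);i=camera_info(c);print(c,i)
a=[cv2.imread(f"pics/{c}0.png") for c in("scene","top")]
for c in("top","scene"):
  for l in("jig","carriage_grip","stand","punch","punch_grip","flux_bottle_center","wax_spool_center","polish_jar_center","borax_cone_center"):
    print(c,l,[(round(d["p"],2),d["box"]) for d in silhouettes(c,l)])
E
```

```text
pics
{'clock': 0.0, 'joint_pos': array([-1.27357260e+00,  3.13979395e-01,  4.49642742e-02,  1.30355443e+00,
       -1.89260508e-05,  1.43122584e+00]), 'qvel': array([-0.00294988,  0.0020156 ,  0.00024844,  0.00055299,  0.00078967,
        0.00126844]), 'tau': array([-7.26946637e-04, -4.80623460e+01,  2.98536783e+01,  1.93776452e-02,
       -3.94509525e-04,  2.01786065e-05]), 'tcp_pos': array([ 0.24308337, -0.5204797 ,  0.19941483]), 'orientation': array([-8.83114209e-04,  9.76245608e-01,  2.16665010e-01, -7.92499470e-05]), 'wrist_force': array([-0.2618217 , -0.02920131,  0.34494195]), 'ft_torque': array([ 0.03989573,  0.01648078, -0.02005191]), 'finger_gap': 0.08520034671141569}
scene {'K': array([[542.27178152,   0.        , 285.21234393],
       [  0.        , 542.27178152, 199.18391612],
       [  0.        ,   0.        ,   1.        ]]), 'xyz': array([-0.02069807,  0.78721868,  0.6272443 ]), 'attitude': array([ 0.1585556 , -0.28915175,  0.81427344, -0.47771347])}
top {'K': array([[452.38538496,   0.        , 282.83694495],
       [  0.        , 452.38538496, 210.74339183],
     
[... 600 characters left out ...]
 20.9])]
top polish_jar_center [(0.82, [169.0, 181.9, 26.6, 30.3])]
top borax_cone_center []
scene jig [(0.65, [277.6, 166.4, 91.7, 56.0]), (0.6, [284.2, 236.5, 116.9, 80.4])]
scene carriage_grip [(0.83, [319.1, 260.2, 45.3, 31.2]), (0.36, [299.7, 181.0, 36.0, 24.1])]
scene stand [(0.72, [201.7, 232.5, 56.9, 43.9])]
scene punch [(0.87, [227.6, 211.8, 24.3, 20.9])]
scene punch_grip [(0.54, [230.9, 209.6, 21.1, 23.9])]
scene flux_bottle_center [(0.79, [286.1, 150.9, 14.5, 36.1])]
scene wax_spool_center [(0.82, [361.2, 194.2, 23.9, 23.7])]
scene polish_jar_center [(0.89, [176.9, 253.6, 29.4, 43.8]), (0.73, [299.1, 180.5, 38.1, 23.8])]
scene borax_cone_center [(0.66, [254.4, 225.0, 14.0, 18.1])]
```

Run:
```python
import cv2
t=cv2.imread("pics/top0.png")[120:350,140:420]; cv2.imwrite("pics/v1.png",cv2.resize(t,None,fx=2.6,fy=2.6,interpolation=cv2.INTER_CUBIC))
t=cv2.imread("pics/scene0.png")[130:340,150:430]; cv2.imwrite("pics/v2.png",cv2.resize(t,None,fx=2.8,fy=2.8,interpolation=cv2.INTER_CUBIC))
```

```text
(no output)
```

View pics/v1.png

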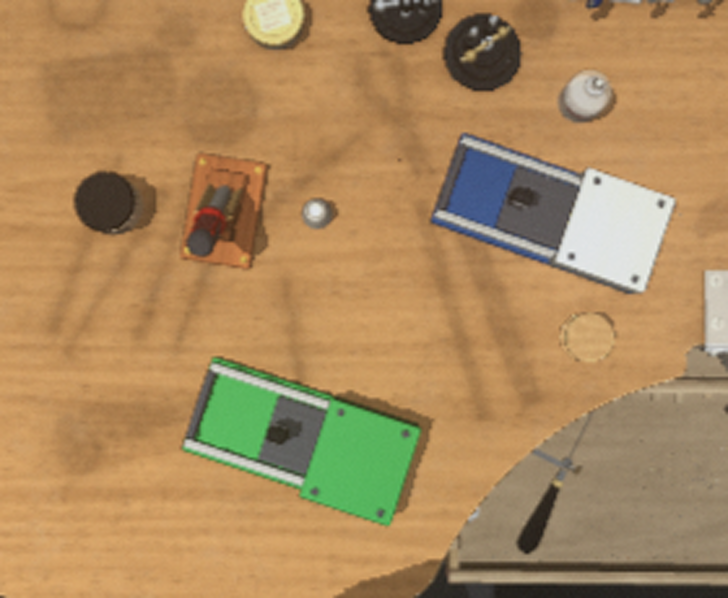

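View pics/v2.png

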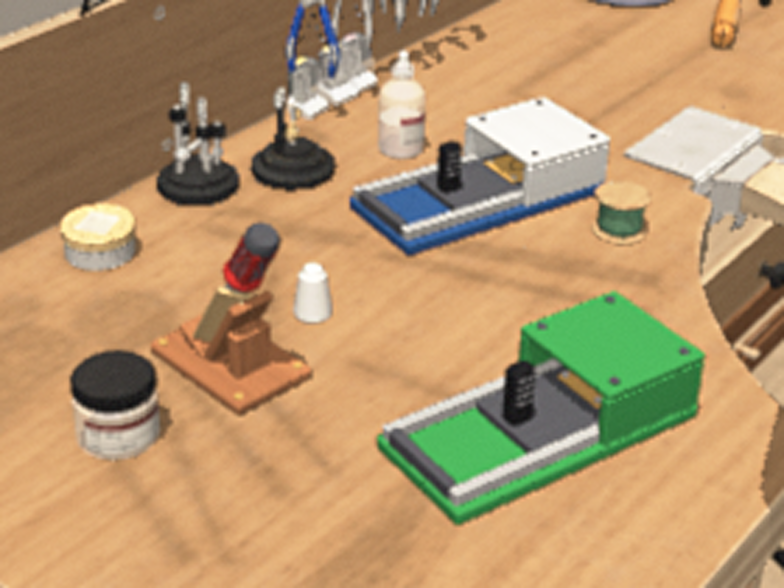

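The meant jig is the blue-based one with the light hood (top ≈(351,203), scene ≈(315,195)). The green one (top ≈(258,290), scene ≈(340,275)) is the look-alike, since the description calls for a blue base. The punch is in the stand at top ≈(220,202), next to the jar (181,198) and cone (262,202).

```bash
cat > h.py <<'E'
from workcell import *
import numpy as np,cv2
from scipy.spatial.transform import Rotation as R
from scipy.optimize import least_squares
def q2R(q): return R.from_quat(np.r_[q[1:],q[0]])
def proj(info,P):
    p=q2R(info["attitude"]).inv().apply(np.atleast_2d(P)-info["xyz"]);p=p@info["K"].T
    return p[:,:2]/p[:,2:]
def back(info,px,z):
    px=np.atleast_2d(px);d=np.c_[px,np.ones(len(px))]@np.linalg.inv(info["K"]).T
    d=q2R(info["attitude"]).apply(d);o=info["xyz"]
    return o+d*((z-o[2])/d[:,2])[:,None]
def place(x,y,yaw,P): return R.from_euler("z",yaw).apply(np.atleast_2d(P))+[x,y,0]
def fitpose(obs,x0):
    # obs: list of (info, localpts, px)
    f=lambda v:np.concatenate([(proj(i,place(*v,L))-p).ravel() for i,L,p in obs])
    r=least_squares(f,x0,loss="soft_l1");return r.x,f(r.x).reshape(-1,2)
E
python3 - <<'E'
from h import *
T=camera_info("top");S=camera_info("scene")
ct=lambda a:np.array(a)/2.6+[140,120]-.3
cs=lambda a:np.array(a)/2.8+[150,130]-.3
H=np.array([[45,0,54],[45,-84,54],[-45,-84,54],[-45,0,54]])/1e3
# top: image order
hood_t=ct([[590,168],[674,202],[643,292],[556,260]]); print("hood",back(T,hood_t,.054))
end_t=ct([[465,135],[432,222]]); 
E_=np.array([[45,115,12],[-45,115,12]])/1e3
hood_s=cs([[468,116],[541,98],[609,135],[528,177]])
end_s=cs([[351,200],[412,243]])
for obs in ([(T,H,hood_t),(T,E_,end_t)],[(S,H,hood_s),(S,E_,end_s)],[(T,H,hood_t),(T,E_,end_t),(S,H,hood_s),(S,E_,end_s)]):
    v,r=fitpose(obs,[.5,-.15,0.]);print("jig",v,np.degrees(v[2]),np.abs(r).max(1).round(1))
print("grip0",place(*v,[0,.035,.048]),"grip1",place(*v,[0,.095,.048]),"ring1",place(*v,[0,.025,.0235]))
B=np.array([[50,33,10],[50,-33,10],[-50,-33,10],[-50,33,10]])/1e3
st=ct([[200,153],[268,165],[248,268],[182,258]])
ss=cs([[152,347],[np.nan]*2,[312,372],[240,410]])
print("base",back(T,st,.01))
for obs in ([(T,B,st)],[(T,B,st),(S,B[[0,2,3]],ss[[0,2,3]])]):
  w,r=fitpose(obs,[.5,.15,0.]);print("stand",w,np.degrees(w[2]),r.round(1).tolist())
print("rest",place(*w,[-.028,0,.102]),"foot",place(*w,[.02,0,.019]))
for n,l,z in(("flux",[364.5,157],.06),("spool",[366.5,249.5],.034),("jar",[181,197.5],.05),("cone",[262,202],.03)): print(n,back(T,l,z))
print(camera_info("wrist"))
E
```

```text
hood [[ 0.6248429  -0.15942454  0.054     ]
 [ 0.59529832 -0.23452311  0.054     ]
 [ 0.5146965  -0.20628624  0.054     ]
 [ 0.54215769 -0.12895227  0.054     ]]
jig [ 0.58252554 -0.14356363 -0.34037483] -19.502041456000097 [0.4 1.4 1.1 0.9 1.4 0.5]
jig [ 0.58384173 -0.14410024 -0.30911217] -17.710822567219935 [1.4 0.8 0.6 5.5 0.8 1.3]
jig [ 0.58294354 -0.14360395 -0.32901549] -18.851199119812517 [0.6 1.3 1.  0.8 1.1 0.4 1.  1.2 1.  5.2 1.1 1.2]
grip0 [[ 0.59425245 -0.11048132  0.048     ]] grip1 [[ 0.61363914 -0.05369966  0.048     ]] ring1 [[ 0.59102133 -0.11994493  0.0235    ]]
base [[0.63997563 0.19440268 0.01      ]
 [0.62962449 0.13122411 0.01      ]
 [0.53380629 0.1478788  0.01      ]
 [0.54227538 0.20874035 0.01      ]]
stand [ 0.58634386  0.17058855 -0.15724449] -9.009445561467238 [[-0.4, -0.4], [0.4, -0.4], [0.8, 0.9], [-1.0, 0.0]]
stand [ 0.58543836  0.17148458 -0.15809813] -9.05835587622414 [[-0.7, -0.0], [0.1, 0.0], [0.4, 1.2], [-1.4, 0.4], [-0.5, -1.7], [1.0, -0.9], [-0.6, -0.6]]
rest [[0.55778756 0.17589291 0.102     ]] foot [[0.60518893 0.16833577 0.019     ]]
flux [[ 0.68779062 -0.15343934  0.06      ]]
spool [[ 0.47381313 -0.16276849  0.034     ]]
jar [[0.58883234 0.27023058 0.05      ]]
cone [[0.58271269 0.08357492 0.03      ]]
{'K': array([[352.50391704,   0.        , 275.74208422],
       [  0.        , 352.50391704, 213.86097999],
       [  0.        ,   0.        ,   1.        ]]), 'xyz': array([ 0.30454095, -0.49241588,  0.37292778]), 'attitude': array([ 0.1155248 ,  0.83580975, -0.5316476 , -0.07366762])}
```

```bash
cat >> h.py <<'E'
def pose(axis,yhint):
    z=np.array(axis,float);z/=np.linalg.norm(z);y=np.array(yhint,float);y-=y@z*z;y/=np.linalg.norm(y)
    return R.from_matrix(np.c_[np.cross(y,z),y,z])
def rel(g,Rt,off):
    """series row to bring grasp point to g with tool orientation Rt"""
    s=get_state();R0=q2R(s["orientation"]);t=np.array(g)+Rt.as_matrix()[:,2]*off
    return np.round(R0.inv().apply(t-s["tcp_pos"])*100,2),np.degrees((R0.inv()*Rt).as_rotvec()).round(1),t
JIG=(.5829,-.1436,-.335); STAND=(.5859,.1710,-.1577)
ang=lambda a:[np.cos(a),np.sin(a),0]
E
python3 - <<'E'
from h import *
import workcell;print([n for n in dir(workcell) if not n.startswith("_")]);print(grip_point_offset)
print(rel(place(*JIG,[0,.035,.14])[0],pose([0,0,-1],ang(JIG[2])),grip_point_offset))
E
```

```text
['MotionError', 'camera_info', 'get_state', 'grip_point_offset', 'hand_in', 'read_camera', 'silhouettes']
0.0187
(array([ 49.19, -22.34,   7.9 ]), array([  0. ,   0. , -45.8]), array([ 0.59440692, -0.11054564,  0.1213    ]))
```

Call:
{"fn": "send_rows", "kwargs": {
  "series": [3, -1.4, 0, 0, 0, -3, 1, 6, -2.7, 0, 0, 0, -6, 1, 9, -4.1, 0, 0, 0, -9, 1, 12, -5.5, 0, 0, 0, -12, 1, 15, -6.8, 0, 0, 0, -15, 1, 18, -8.2, 0, 0, 0, -18, 1, 21, -9.5, 0, 0, 0, -21, 1, 24, -10.9, 0, 0, 0, -24, 1, 27, -12.3, 0, 0, 0, -27, 1, 30, -13.6, 0, 0, 0, -30, 1]
}}

```text
clock: 1.83
tcp_pos: [0.4584, -0.2694, 0.2005]
orientation: [0.0, 0.886, 0.463, 0.0]
wrist_force: [-0.1, 0.0, -0.8]
finger_gap: 0.0854
```

Run:
```python
from h import *
print(rel(place(*JIG,[0,.035,.13])[0],pose([0,0,-1],ang(JIG[2])),grip_point_offset))
```

```text
(array([20.81,  2.09,  8.92]), array([  0. ,   0. , -15.6]), array([ 0.59440692, -0.11054564,  0.1113    ]))
```

Call:
{"fn": "send_rows", "kwargs": {
  "series": [3, 0.3, 0, 0, 0, -2.5, 1, 6, 0.6, 1, 0, 0, -5, 1, 9, 0.9, 2, 0, 0, -7.5, 1, 12, 1.2, 3.5, 0, 0, -10, 1, 15, 1.5, 5, 0, 0, -12.5, 1, 18, 1.8, 6.5, 0, 0, -15, 1, 20.8, 2.1, 8, 0, 0, -15.6, 1, 20.8, 2.1, 8.9, 0, 0, -15.6, 1, 20.8, 2.1, 8.9, 0, 0, -15.6, 1, 20.8, 2.1, 8.9, 0, 0, -15.6, 1]
}}

```text
clock: 2.67
tcp_pos: [0.5932, -0.1124, 0.1107]
orientation: [-0.001, 0.816, 0.578, -0.001]
wrist_force: [0.4, -0.6, 0.4]
finger_gap: 0.0857
```

Run:
```python
from h import *
W=camera_info("wrist");im=read_camera("wrist")
d=silhouettes("wrist","carriage_grip");print([(x["p"],x["box"]) for x in d])
P=np.array([[x,y,62] for x in(-7,7) for y in(26,44)]+[[45,0,54],[-45,0,54]]+[[0,35,48]])/1e3
pr=proj(W,place(*JIG,P));print(pr.round(0))
for p in pr: cv2.circle(im,tuple(int(v) for v in p),2,(0,0,255),-1)
cv2.imwrite("pics/v3.png",im)
```

```text
[(0.93, [236.3, 177.9, 80.2, 83.7])]
[[267. 232.]
 [267. 206.]
 [288. 232.]
 [289. 206.]
 [342. 263.]
 [214. 263.]
 [278. 213.]]
```

View pics/v3.png

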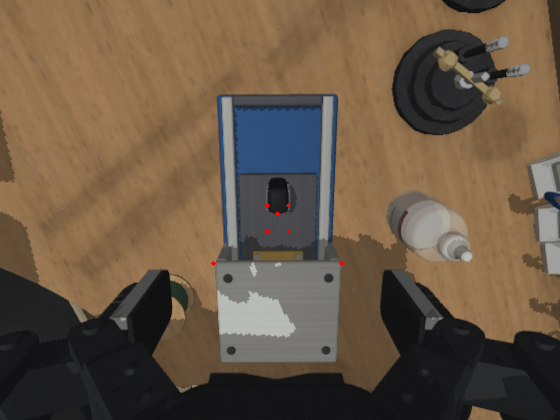

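Run:
```python
from h import *
W=camera_info("wrist");print(W["xyz"],place(*JIG,[0,.035,0]),get_state()["tcp_pos"])
for z in(21,48,62):print(z,proj(W,place(*JIG,np.array([[0,26,z],[0,35,z],[0,44,z]])/1e3)).round(0).tolist())
print("stop",proj(W,place(*JIG,np.array([[45,115,12],[-45,115,12],[0,114,24],[0,106,24],[45,0,54],[-45,0,54],[45,-84,54],[-45,-84,54]])/1e3)).round(0).tolist())
d=silhouettes("wrist","carriage_grip")[0]["pixels"];
g=cv2.cvtColor(cv2.imread("pics/v3.png"),cv2.COLOR_BGR2GRAY);print(g[165:270:3,278],g[250,215:345:4])
```

```text
[ 0.61575368 -0.04914386  0.28475488] [[ 0.59440692 -0.11054564  0.        ]] [ 0.59385525 -0.11350261  0.11217078]
21 [[276.0, 213.0], [276.0, 202.0], [276.0, 191.0]]
48 [[276.0, 224.0], [276.0, 212.0], [276.0, 199.0]]
62 [[276.0, 230.0], [276.0, 217.0], [276.0, 204.0]]
stop [[337.0, 93.0], [214.0, 94.0], [276.0, 94.0], [276.0, 106.0], [340.0, 261.0], [213.0, 262.0], [335.0, 362.0], [218.0, 362.0]]
[ 74  73  73  55  54  16  18  17  25  34  39  36  34  33  33  30  76  75
  75  75  75  75  75  75  75  75  74  51  51  92  94  94  85 182 124] [126 126  72  72  77 101  51  51  48  50  51  53  51  53  52  53  53  53
  54  55  54  54  47  47  48  42  93  97  70  72  77  81  83]
```

The picture shows the blue jig's hood edge on row 262 and the end stop at rows 94–106, both matching the fit. The grip sits at (278,195), about 11 mm farther out than joint 0 would put it, and about 1.4 mm to +x. I'll grasp it where it is.

```bash
sed -i 's/^JIG=(.5829,-.1436,-.335)/JIG=(.5842,-.1441,-.335)/' h.py
python3 - <<'E'
from h import *
print(rel(place(*JIG,[0,.046,.047])[0],pose([0,0,-1],ang(JIG[2])),grip_point_offset))
E
```

```text
(array([1.41, 0.05, 8.41]), array([ 0.1,  0. , -0.3]), array([ 0.59932338, -0.10065713,  0.0283    ]))
```

Call:
{"fn": "send_rows", "kwargs": {
  "series": [1.4, 0, 2, 0, 0, 0, 1, 1.4, 0, 4, 0, 0, 0, 1, 1.4, 0, 6, 0, 0, 0, 1, 1.4, 0, 7.5, 0, 0, 0, 1, 1.4, 0, 8.4, 0, 0, 0, 1, 1.4, 0, 8.4, 0, 0, 0, 0.6, 1.4, 0, 8.4, 0, 0, 0, 0.2, 1.4, 0, 8.4, 0, 0, 0, 0, 1.4, 0, 8.4, 0, 0, 0, 0, 1.4, 0, 8.4, 0, 0, 0, 0],
  "newtons": 50
}}

```text
clock: 3.65
tcp_pos: [0.5995, -0.0997, 0.0286]
orientation: [0.001, 0.816, 0.578, 0.001]
wrist_force: [-0.4, -0.1, 0.1]
finger_gap: 0.0256
```

Call:
{"fn": "send_rows", "kwargs": {
  "series": [0, 0, 0, 0, 0, 0, 0, 0, 0, 0, 0, 0, 0, 0, 0, 0, 0, 0, 0, 0, 0]
}}

```text
clock: 3.9
tcp_pos: [0.599, -0.0994, 0.0283]
orientation: [0.001, 0.816, 0.578, 0.0]
wrist_force: [-1.2, 0.3, 6.9]
finger_gap: 0.0113
```

Call:
{"fn": "send_rows", "kwargs": {
  "series": [0.7, 0, 0, 0, 0, 0, 0, 1.4, 0, 0, 0, 0, 0, 0, 2.1, 0, 0, 0, 0, 0, 0, 2.8, 0, 0, 0, 0, 0, 0, 3.5, 0, 0, 0, 0, 0, 0, 4.2, 0, 0, 0, 0, 0, 0, 4.8, 0, 0, 0, 0, 0, 0, 5.1, 0, 0, 0, 0, 0, 0, 5.3, 0, 0, 0, 0, 0, 0, 5.3, 0, 0, 0, 0, 0, 0]
}}

```text
clock: 4.73
tcp_pos: [0.615, -0.0532, 0.0283]
orientation: [0.003, 0.817, 0.577, -0.003]
wrist_force: [-6.4, -11.7, 8.7]
finger_gap: 0.0113
```

Run:
```python
from h import *
s=get_state();t=s["tcp_pos"];v=R.from_euler("z",-JIG[2]).apply(t-[JIG[0],JIG[1],0]);print(v,s["wrist_force"],s["finger_gap"])
W=camera_info("wrist");im=read_camera("wrist");cv2.imwrite("pics/v4.png",im)
```

```text
[-0.00078939  0.0959503   0.02827598] [ -6.35143697 -11.69335614   8.73053221] 0.011278189403146068
```

View pics/v4.png

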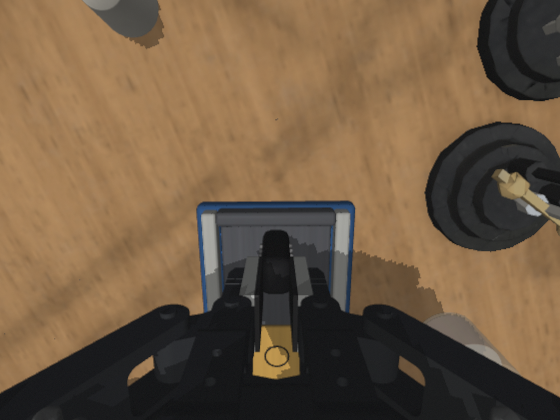

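The carriage is against its stop: 13 N of resistance, and the tool is at jig y = 96 mm. The ring shows at about (277,356).

Run:
```python
from h import *
W=camera_info("wrist");b=back(W,[277,356],.0235);print(b,place(*JIG,[0,.025,.0235]))
```

```text
[[ 0.59186478 -0.11880822  0.0235    ]] [[ 0.59241923 -0.12048974  0.0235    ]]
```

Call:
{"fn": "send_rows", "kwargs": {
  "series": [0, 0, 0, 0, 0, 0, 0, 0, 0, 0, 0, 0, 0, 0, 0, 0, 0, 0, 0, 0, 0.7, 0, 0, 0, 0, 0, 0, 0.7, 0, 0, 0, 0, 0, 0, 0.7, 0, 0, -2, 0, 0, 0, 0.7, 0, 0, -5, 0, 0, 0, 1, 0, 0, -8, 0, 0, 0, 1, 0, 0, -12, 0, 0, 0, 1, 0, 0, -14, 0, 0, 0, 1]
}}

```text
clock: 5.62
tcp_pos: [0.6178, -0.049, 0.1717]
orientation: [0.002, 0.816, 0.578, 0.002]
wrist_force: [0.7, 0.1, -0.1]
finger_gap: 0.0852
```

Run:
```python
from h import *
W=camera_info("wrist");im=read_camera("wrist");cv2.imwrite("pics/w5.png",im);g=cv2.cvtColor(im,cv2.COLOR_BGR2GRAY)
p=proj(W,place(*JIG,[[0,.025,.0235],[0,.095,.062]]));print(p)
x,y=p[0].astype(int);c=g[max(y-25,0):y+25,x-25:x+25];print(c.shape)
c=cv2.adaptiveThreshold(c,255,cv2.ADAPTIVE_THRESH_MEAN_C,cv2.THRESH_BINARY_INV,15,12)
for k in cv2.findContours(c,cv2.RETR_EXTERNAL,cv2.CHAIN_APPROX_NONE)[0]:
  if len(k)>20:
    e=cv2.boundingRect(k);q=np.array([e[0]+e[2]/2-.5+x-25,e[1]+e[3]/2-.5+max(y-25,0)]);print(e,q,back(W,q,.0235))
for r,n in (("punch_grip",.5),("carriage_grip",.5)):print(r,[(d["p"],d["box"]) for d in silhouettes("wrist",r)])
ax=R.from_euler("z",STAND[2]).apply([.5,0,-.866]);yv=R.from_euler("z",STAND[2]).apply([0,1,0])
g0=place(*STAND,[-.028,0,.102])[0];print(g0,rel(g0-ax*.11,pose(ax,yv),grip_point_offset),get_state()["tcp_pos"])
```

```text
[[275.5352958  266.26724092]
 [275.55778986 207.44252703]]
(50, 50)
(0, 31, 43, 18) [271.  280.5] [[ 0.58306346 -0.13352062  0.0235    ]]
(10, 17, 29, 19) [274. 267.] [[ 0.59073072 -0.12072682  0.0235    ]]
(44, 8, 6, 37) [296.5 267. ] [[ 0.61168756 -0.12809706  0.0235    ]]
(0, 7, 4, 23) [251.5 259. ] [[ 0.57274131 -0.10538563  0.0235    ]]
(6, 1, 39, 4) [275.  243.5] [[ 0.59981954 -0.09776987  0.0235    ]]
punch_grip []
carriage_grip [(0.69, [240.2, 186.7, 66.3, 102.4]), (0.44, [0.0, 107.0, 9.1, 38.7])]
[0.55824745 0.17539732 0.102     ] (array([ 18.39, -17.56,  -1.21]), array([-25.9, -21.7, -97.8]), array([0.51316412, 0.18256649, 0.18106544])) [ 0.61800509 -0.04910256  0.16967009]
```

Call:
{"fn": "send_rows", "kwargs": {
  "series": [1, -1, -1, -1.6, -1.3, -6, 1, 2, -2, -2, -3.2, -2.6, -12, 1, 3, -3, -3, -4.8, -3.9, -18, 1, 4, -4, -3, -6.4, -5.2, -24, 1, 5, -5, -3, -8, -6.5, -30, 1, 6, -6, -3, -9.6, -7.8, -36, 1, 7, -7, -3, -11.2, -9.1, -42, 1, 8, -8, -3, -12.8, -10.4, -48, 1, 9, -9, -3, -14.4, -11.7, -54, 1, 10, -10, -3, -16, -13, -60, 1]
}}

```text
clock: 6.6
tcp_pos: [0.5535, 0.0792, 0.1951]
orientation: [0.17, 0.404, 0.899, -0.012]
wrist_force: [0.3, -0.0, -0.5]
finger_gap: 0.0855
```

```bash
cat >> h.py <<'E'
AX=R.from_euler("z",STAND[2]).apply([.5,0,-.866]);YV=R.from_euler("z",STAND[2]).apply([0,1,0])
G0=place(*STAND,[-.028,0,.102])[0]
E
python3 - <<'E'
from h import *
print(rel(G0-AX*.11,pose(AX,YV),grip_point_offset),get_state()["tcp_pos"])
E
```

```text
(array([10.39,  3.85, -1.51]), array([ -9.9,  -8.8, -37.5]), array([0.51316412, 0.18256649, 0.18106544])) [0.55350209 0.07923584 0.19513812]
```

Call:
{"fn": "send_rows", "kwargs": {
  "series": [1.5, 0.6, -0.2, -1.6, -1.4, -6, 1, 3, 1.1, -0.4, -3.2, -2.8, -12, 1, 4.5, 1.7, -0.7, -4.8, -4.2, -18, 1, 6, 2.2, -0.9, -6.4, -5.6, -24, 1, 7.5, 2.8, -1.1, -8, -7, -30, 1, 9, 3.3, -1.3, -9.5, -8.5, -36, 1, 10.4, 3.85, -1.5, -9.9, -8.8, -37.5, 1, 10.4, 3.85, -1.5, -9.9, -8.8, -37.5, 1, 10.4, 3.85, -1.5, -9.9, -8.8, -37.5, 1]
}}

```text
clock: 7.35
tcp_pos: [0.5139, 0.1822, 0.1814]
orientation: [0.257, 0.079, 0.963, -0.02]
wrist_force: [0.8, 0.8, 0.4]
finger_gap: 0.0854
```

Run:
```python
from h import *
W=camera_info("wrist");im=read_camera("wrist")
print([(d["p"],d["box"]) for d in silhouettes("wrist","punch_grip")],[(d["p"],d["box"]) for d in silhouettes("wrist","punch")])
L=np.array([[50,33,10],[50,-33,10],[-50,-33,10],[-50,33,10]])/1e3
u=np.array([-.5,0,.866]);foot=np.array([.02,0,.019])
pts=place(*STAND,np.r_[L,[foot+u*.123],[foot+u*.072],[foot+u*.096]])
p=proj(W,pts);print(p.round(0).tolist())
for q in p: cv2.circle(im,tuple(int(v) for v in q),2,(255,255,0),-1)
cv2.imwrite("pics/v5.png",im);print(rel(G0,pose(AX,YV),grip_point_offset))
```

```text
[(0.9, [261.1, 184.3, 30.8, 46.4])] [(0.87, [259.0, 184.4, 34.4, 45.3]), (0.75, [240.9, 114.8, 70.6, 87.2])]
[[306.0, 199.0], [247.0, 200.0], [240.0, 120.0], [312.0, 120.0], [277.0, 217.0], [277.0, 201.0], [277.0, 208.0]]
(array([ 0.32,  0.08, 11.03]), array([-0.1,  0.1, -0.4]), array([0.56748163, 0.1739289 , 0.08580544]))
```

View pics/v5.png

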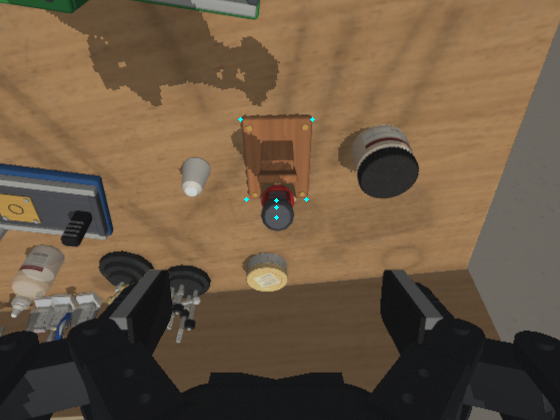

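Call:
{"fn": "send_rows", "kwargs": {
  "series": [0.1, 0, 1.5, 0, 0, -0.2, 1, 0.2, 0, 3, 0, 0, -0.4, 1, 0.3, 0.1, 5, 0, 0, -0.4, 1, 0.3, 0.1, 7, 0, 0, -0.4, 1, 0.3, 0.1, 9, 0, 0, -0.4, 1, 0.3, 0.1, 10, 0, 0, -0.4, 0.8, 0.3, 0.1, 10.8, 0, 0, -0.4, 0.6, 0.3, 0.1, 10.8, 0, 0, -0.4, 0.45, 0.3, 0.1, 10.8, 0, 0, -0.4, 0.45, 0.3, 0.1, 10.8, 0, 0, -0.4, 0.45]
}}

```text
clock: 8.33
tcp_pos: [0.5667, 0.1748, 0.0891]
orientation: [0.259, 0.076, 0.963, -0.021]
wrist_force: [0.5, -0.2, -1.0]
finger_gap: 0.0385
```

Run:
```python
from h import *
W=camera_info("wrist");im=read_camera("wrist");cv2.imwrite("pics/v6.png",im)
print(rel(G0-AX*.0025,pose(AX,YV),grip_point_offset),get_state()["finger_gap"],get_state()["wrist_force"])
```

```text
(array([ 0.11, -0.09,  0.1 ]), array([-0. ,  0.2,  0. ]), array([0.56624714, 0.17412521, 0.08797044])) 0.03829993220120697 [-0.48478224  0.39644819 -0.16353602]
```

View pics/v6.png

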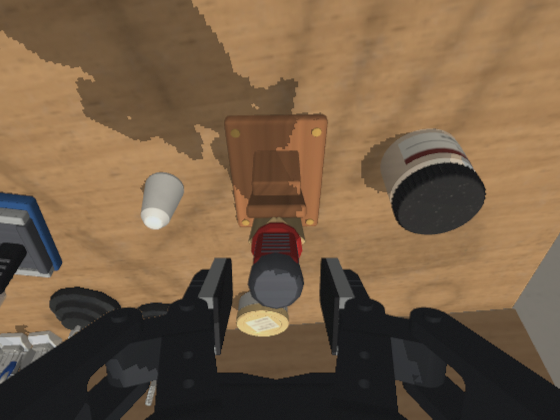

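Run:
```python
from h import *
s=get_state();Rt=q2R(s["orientation"]);W=camera_info("wrist")
L=np.array([[0,0,-.0187-.027+.0025],[0,0,-.0187+.0255-.027-.0],[.012,0,-.0432],[-.012,0,-.0432],[0,0,0],[0,.02,0],[0,-.02,0]])
print(proj(W,Rt.apply(L)+s["tcp_pos"]).round(1))
im=cv2.imread("pics/v6.png");g=cv2.cvtColor(im,cv2.COLOR_BGR2GRAY);print(g[240:325:3,276]);print(g[283,235:325:3])
```

```text
[[276.7 292.5]
 [276.5 268.8]
 [276.7 265.3]
 [276.6 318.4]
 [276.4 252.7]
 [314.5 252.7]
 [238.4 252.7]]
[ 48  44  39  37  47  40  43  45  46  49  64  63  92  95  92  90  90  92
  92  91  90  89  90 105 152 192 185 192 206]
[143 138 137 136 111  45  51  88  90  90  90  91  91  91  91  91  91  92
  92  92  92  65  59 121 134 136 135 136 105  22]
```

Call:
{"fn": "send_rows", "kwargs": {
  "series": [0.15, 0, 0.1, 0, 0, 0, 0.45, 0.15, 0, 0.1, 0, 0, 0, 0.3, 0.15, 0, 0.1, 0, 0, 0, 0, 0.15, 0, 0.1, 0, 0, 0, 0, 0.15, 0, 0.1, 0, 0, 0, 0, 0.15, 0, 0.1, 0, 0, 0, 0, 0.15, 0, 0.1, 0, 0, 0, 0, 0.15, 0, 0.1, 0, 0, 0, 0],
  "newtons": 80
}}

```text
clock: 9.05
tcp_pos: [0.5657, 0.175, 0.0869]
orientation: [0.259, 0.076, 0.963, -0.021]
wrist_force: [-2.4, 0.9, 5.8]
finger_gap: 0.0196
```

Call:
{"fn": "send_rows", "kwargs": {
  "series": [0, 0, -0.5, 0, 0, 0, 0, 0, 0, -1.2, 0, 0, 0, 0, 0, 0, -2.5, 0, 0, 0, 0, 0, 0, -4, 0, 0, 0, 0, 0, 0, -5.5, 0, 0, 0, 0, 0, 0, -7, 0, 0, 0, 0, 0, 0, -8.5, 0, 0, 0, 0, 0, 0, -10, 0, 0, 0, 0, 0, 0, -11, 0, 0, 0, 0, 0, 0, -11, 0, 0, 0, 0]
}}

```text
clock: 9.88
tcp_pos: [0.5108, 0.184, 0.1837]
orientation: [0.259, 0.076, 0.963, -0.02]
wrist_force: [0.3, 0.8, -1.1]
finger_gap: 0.0197
```

Run:
```python
from h import *
s=get_state();print(s["finger_gap"],s["wrist_force"],s["tcp_pos"])
W=camera_info("wrist");im=read_camera("wrist");cv2.imwrite("pics/v7.png",im)
# upright, yaw so tool y at 60deg
ring=np.array([.5917,-.1198,.0235])
Rt=pose([0,0,-1],ang(np.radians(60)))
print(rel(ring+[0,0,.0985+.07],Rt,grip_point_offset))
```

```text
0.01972198747136637 [ 0.31682466  0.79131707 -1.10356726] [0.5107675  0.18399443 0.18371819]
(array([-10.53, -28.73,   7.21]), array([ 5.5, 29.8, 20.5]), array([ 0.5917, -0.1198,  0.1733]))
```

View pics/v7.png

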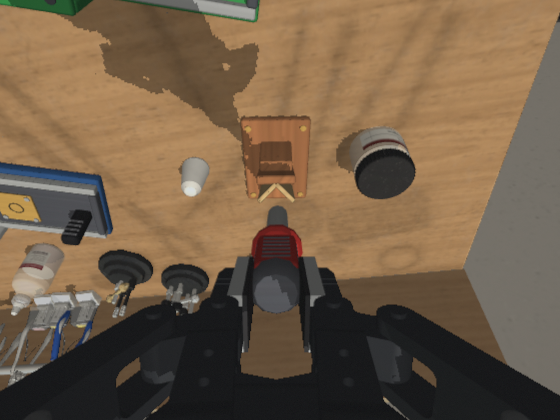

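Call:
{"fn": "send_rows", "kwargs": {
  "series": [-0.8, -2.2, 0.3, 0.4, 2.3, 1.6, 0, -1.6, -4.4, 0.7, 0.8, 4.6, 3.2, 0, -2.4, -6.6, 1.2, 1.3, 6.9, 4.7, 0, -3.2, -8.8, 1.8, 1.7, 9.2, 6.3, 0, -4, -11, 2.3, 2.1, 11.5, 7.9, 0, -4.8, -13.3, 2.8, 2.5, 13.8, 9.5, 0, -5.6, -15.5, 3.4, 3, 16.1, 11, 0, -6.5, -17.7, 4, 3.4, 18.4, 12.6, 0, -7.3, -19.9, 4.6, 3.8, 20.6, 14.2, 0, -8.1, -22.1, 5.2, 4.2, 22.9, 15.8, 0]
}}

```text
clock: 10.77
tcp_pos: [0.5712, -0.0512, 0.1763]
orientation: [0.059, 0.219, 0.974, -0.005]
wrist_force: [0.2, -0.1, -1.9]
finger_gap: 0.0194
```

Run:
```python
from h import *
ring=np.array([.5917,-.1198,.0235]);print(rel(ring+[0,0,.0985+.05],pose([0,0,-1],ang(np.radians(60))),grip_point_offset))
```

```text
(array([-4.49, -5.36,  2.75]), array([1.2, 6.7, 4.6]), array([ 0.5917, -0.1198,  0.1533]))
```

Call:
{"fn": "send_rows", "kwargs": {
  "series": [-1, -1.2, 0, 0.3, 1.7, 1.2, 0, -2, -2.4, 0.2, 0.6, 3.4, 2.3, 0, -3, -3.6, 0.7, 0.9, 5, 3.5, 0, -4, -4.8, 1.5, 1.2, 6.7, 4.6, 0, -4.5, -5.35, 2.2, 1.2, 6.7, 4.6, 0, -4.5, -5.35, 2.75, 1.2, 6.7, 4.6, 0, -4.5, -5.35, 2.75, 1.2, 6.7, 4.6, 0, -4.5, -5.35, 2.75, 1.2, 6.7, 4.6, 0]
}}

```text
clock: 11.43
tcp_pos: [0.591, -0.1173, 0.1538]
orientation: [0.0, 0.258, 0.966, 0.0]
wrist_force: [-1.0, 0.4, -1.4]
finger_gap: 0.0196
```

Run:
```python
from h import *
s=get_state();Rt=q2R(s["orientation"]);print(s["tcp_pos"],Rt.as_matrix()[:,2])
ring=np.array([.5917,-.1198,.0235])
W=camera_info("wrist");T=camera_info("top");S=camera_info("scene")
tip=s["tcp_pos"]+Rt.apply([0,0,.0798]);print("tip",tip)
ims=[]
for n,I in(("wrist",W),("scene",S)):
    im=read_camera(n);p=proj(I,[tip,ring]);print(n,p.round(1).tolist())
    x,y=p[1].astype(int);x0=max(x-70,0);y0=min(max(y-80,0),320);print(x0,y0)
    ims.append(cv2.resize(im[y0:y0+100,x0:x0+140] if n=="scene" else im[max(y-50,0):max(y-50,0)+100,x0:x0+140],None,fx=2.8*2,fy=2.8*2,interpolation=cv2.INTER_CUBIC)[:,:,:])
cv2.imwrite("pics/v8.png",cv2.resize(np.vstack(ims),None,fx=.5,fy=.5))
print(rel(ring+[0,0,.0985+.05],pose([0,0,-1],ang(np.radians(60))),grip_point_offset))
```

```text
[ 0.59103746 -0.11729494  0.15382223] [ 9.93123019e-04  6.08380296e-04 -9.99999322e-01]
tip [ 0.59111671 -0.11724639  0.07402229]
wrist [[276.8, 211.8], [274.4, 198.6]]
204 118
scene [[318.2, 174.9], [317.6, 194.0]]
247 114
(array([-0.13, -0.22,  0.19]), array([0.1, 0.2, 0.2]), array([ 0.5917, -0.1198,  0.1533]))
```

View pics/v8.png

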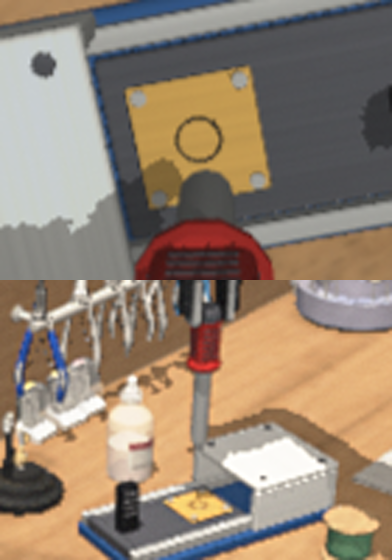

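The ring shows at wrist (275,197), where predicted. The tip projects to wrist (277,211) and scene (318,176), which agrees with the model. I'll correct the small offset and descend.

Call:
{"fn": "send_rows", "kwargs": {
  "series": [-0.13, -0.2, 1, 0, 0, 0, 0, -0.13, -0.2, 2, 0, 0, 0, 0, -0.13, -0.2, 3, 0, 0, 0, 0, -0.13, -0.2, 4, 0, 0, 0, 0, -0.13, -0.2, 4.3, 0, 0, 0, 0, -0.13, -0.2, 4.3, 0, 0, 0, 0, -0.13, -0.2, 4.3, 0, 0, 0, 0]
}}

```text
clock: 12.12
tcp_pos: [0.5921, -0.1206, 0.1113]
orientation: [0.001, 0.258, 0.966, 0.0]
wrist_force: [-0.7, 0.8, -1.5]
finger_gap: 0.0198
```

Run:
```python
from h import *
s=get_state();Rt=q2R(s["orientation"]);print(s["tcp_pos"],Rt.as_matrix()[:,2],s["wrist_force"])
ring=np.array([.5917,-.1198,.0235])
ims=[]
for n in("wrist","scene"):
    I=camera_info(n);im=read_camera(n);tip=s["tcp_pos"]+Rt.apply([0,0,.0798]);p=proj(I,[tip,ring]);print(n,p.round(1).tolist())
    x,y=p[1].astype(int);print(x-35,y-25)
    ims.append(cv2.resize(im[y-25:y+25,x-35:x+35],None,fx=6,fy=6,interpolation=cv2.INTER_CUBIC))
cv2.imwrite("pics/v9.png",np.vstack(ims));print(tip)
```

```text
[ 0.59210843 -0.1206108   0.11130634] [ 1.86253047e-03 -1.87178405e-05 -9.99998265e-01] [-0.69912802  0.80726218 -1.51264683]
wrist [[276.8, 211.7], [277.3, 207.8]]
242 182
scene [[317.7, 190.7], [317.6, 194.0]]
282 169
[ 0.59225706 -0.12061229  0.03150648]
```

View pics/v9.png

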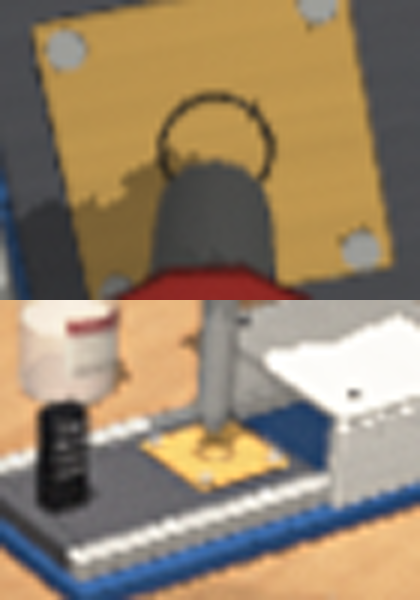

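Call:
{"fn": "send_rows", "kwargs": {
  "series": [0, 0, 0.3, 0, 0, 0, 0, 0, 0, 0.6, 0, 0, 0, 0, 0, 0, 0.8, 0, 0, 0, 0, 0, 0, 1, 0, 0, 0, 0, 0, 0, 1.2, 0, 0, 0, 0, 0, 0, 1.4, 0, 0, 0, 0, 0, 0, 1.6, 0, 0, 0, 0, 0, 0, 1.8, 0, 0, 0, 0, 0, 0, 2, 0, 0, 0, 0, 0, 0, 2.1, 0, 0, 0, 0]
}}

```text
clock: 13.05
tcp_pos: [0.5956, -0.1221, 0.0948]
orientation: [0.006, 0.258, 0.966, -0.0]
wrist_force: [-0.6, 0.2, 13.1]
finger_gap: 0.0197
```

Call:
{"fn": "send_rows", "kwargs": {
  "series": [0, 0, 0, 0, 0, 0, 0, 0, 0, 0, 0, 0, 0, 0]
}}

```text
clock: 13.22
tcp_pos: [0.5945, -0.1216, 0.0936]
orientation: [0.004, 0.258, 0.966, -0.0]
wrist_force: [-0.6, -0.0, 7.9]
finger_gap: 0.0192
```

Call:
{"fn": "send_rows", "kwargs": {
  "series": [0, 0, 0.1, 0, 0, 0, 0, 0, 0, 0.2, 0, 0, 0, 0, 0, 0, 0.3, 0, 0, 0, 0, 0, 0, 0.4, 0, 0, 0, 0, 0, 0, 0.4, 0, 0, 0, 0, 0, 0, 0.4, 0, 0, 0, 0]
}}

```text
clock: 13.72
tcp_pos: [0.5961, -0.1223, 0.0914]
orientation: [0.006, 0.258, 0.966, -0.0]
wrist_force: [-0.8, -1.0, 16.5]
finger_gap: 0.0197
```

Run:
```python
from h import *
s=get_state();print(s["tcp_pos"],s["wrist_force"],q2R(s["orientation"]).as_matrix()[:,2])
im=read_camera("scene");a=cv2.imread("pics/scene0.png");cv2.imwrite("pics/v10.png",cv2.resize(im[130:220,270:370],None,fx=6,fy=6,interpolation=cv2.INTER_CUBIC))
```

```text
[ 0.59605896 -0.12228965  0.0913737 ] [-0.76109834 -1.04484553 16.52313757] [ 0.01159207 -0.00400021 -0.99992481]
```

View pics/v10.png

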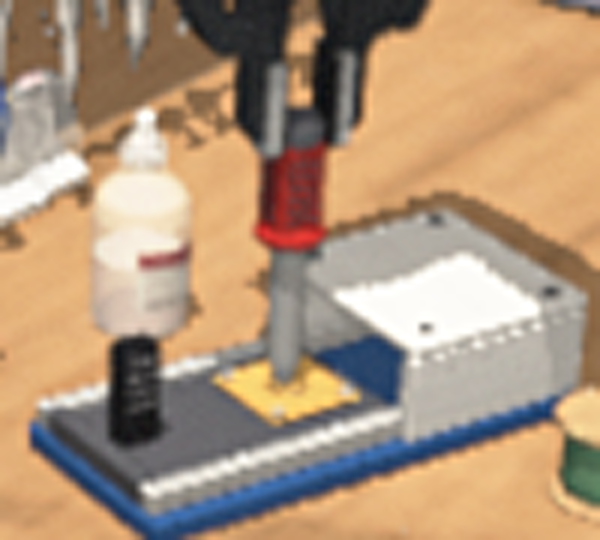

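The sleeve is at its hard stop: 12 mm of travel and 17 N. The arm drifted about 4 mm in x under load, so I'll re-press with that compensated to be sure the point was within the ring.

Run:
```python
from h import *
S=camera_info("scene");s=get_state();Rt=q2R(s["orientation"]);tip=s["tcp_pos"]+Rt.apply([0,0,.0678]);print(tip,proj(S,[tip,[.5917,-.1198,.0235]]),back(S,[317.3,193.8],.0235),back(S,[318.8,194.2],.0235))
print(Rt.inv().apply([-.004,.002,0])*100)
```

```text
[ 0.59682719 -0.1225414   0.02358926] [[316.44074974 192.83508388]
 [317.55685356 194.00578944]] [[ 0.59272117 -0.12021324  0.0235    ]] [[ 0.58897894 -0.12090508  0.0235    ]]
[ 0.44641873 -0.02609468 -0.00542078]
```

Call:
{"fn": "send_rows", "kwargs": {
  "series": [0, 0, -0.5, 0, 0, 0, 0, 0, 0, -1, 0, 0, 0, 0, 0, 0, -1.6, 0, 0, 0, 0, 0, 0, -2.2, 0, 0, 0, 0, 0, 0, -2.9, 0, 0, 0, 0, 0, 0, -2.9, 0, 0, 0, 0, 0, 0, -2.9, 0, 0, 0, 0]
}}

```text
clock: 14.35
tcp_pos: [0.5927, -0.1208, 0.1162]
orientation: [0.002, 0.258, 0.966, 0.0]
wrist_force: [0.7, 1.0, -2.0]
finger_gap: 0.0196
```

Run:
```python
from h import *
s=get_state();print(s["tcp_pos"],s["wrist_force"],q2R(s["orientation"]).as_matrix()[:,2])
S=camera_info("wrist");im=read_camera("wrist");Rt=q2R(s["orientation"]);p=proj(S,[s["tcp_pos"]+Rt.apply([0,0,.0798]),[.5917,-.1198,.0235]]);print(p)
x,y=p[1].astype(int);print(x-35,y-25);cv2.imwrite("pics/v11.png",cv2.resize(im[y-25:y+25,x-35:x+35],None,fx=6,fy=6,interpolation=cv2.INTER_CUBIC))
```

```text
[ 0.59273743 -0.12084827  0.11615272] [ 0.73838085  0.96570564 -2.04761298] [ 3.48013325e-03 -6.14794013e-04 -9.99993755e-01]
[[276.77585004 211.80416814]
 [277.10241216 205.28438685]]
242 180
```

View pics/v11.png

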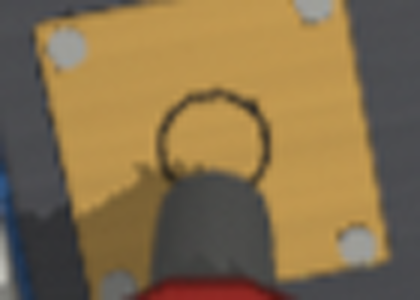

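Call:
{"fn": "send_rows", "kwargs": {
  "series": [0.45, 0, 0.4, 0, 0, 0, 0, 0.45, 0, 1, 0, 0, 0, 0, 0.45, 0, 1.4, 0, 0, 0, 0, 0.45, 0, 1.7, 0, 0, 0, 0, 0.45, 0, 2, 0, 0, 0, 0, 0.45, 0, 2.3, 0, 0, 0, 0, 0.45, 0, 2.6, 0, 0, 0, 0, 0.45, 0, 2.9, 0, 0, 0, 0, 0.45, 0, 3, 0, 0, 0, 0, 0.45, 0, 3, 0, 0, 0, 0]
}}

```text
clock: 15.23
tcp_pos: [0.5931, -0.1205, 0.091]
orientation: [0.007, 0.258, 0.966, -0.001]
wrist_force: [0.0, -0.3, 22.8]
finger_gap: 0.0195
```

Call:
{"fn": "send_rows", "kwargs": {
  "series": [0, 0, 0, 0, 0, 0, 0, 0, 0, 0, 0, 0, 0, 0, 0, 0, 0.2, 0, 0, 0, 0, 0, 0, 0.2, 0, 0, 0, 0, 0, 0, 0.2, 0, 0, 0, 0]
}}

```text
clock: 15.65
tcp_pos: [0.5946, -0.121, 0.0907]
orientation: [0.009, 0.258, 0.966, -0.001]
wrist_force: [0.7, -1.4, 28.3]
finger_gap: 0.0194
```

Call:
{"fn": "send_rows", "kwargs": {
  "series": [0, 0, -0.5, 0, 0, 0, 0, 0, 0, -1.2, 0, 0, 0, 0, 0, 0, -2.2, 0, 0, 0, 0, 0, 0, -3.5, 0, 0, 0, 0, 0, 0, -5, 0, 0, 0, 0, 0, 0, -7, 0, 0, 0, 0, 0, 0, -9, 0, 0, 0, 0, 0, 0, -10, 0, 0, 0, 0, 0, 0, -10, 0, 0, 0, 0]
}}

```text
clock: 16.4
tcp_pos: [0.5895, -0.1188, 0.1859]
orientation: [0.003, 0.258, 0.966, 0.0]
wrist_force: [0.3, -0.5, -2.1]
finger_gap: 0.0193
```

```bash
cat >> h.py <<'E'
TG=np.array([.5657,.1750,.0869])  # TCP when grasped
RG=q2R(np.array([.259,.076,.963,-.021]))
AG=RG.as_matrix()[:,2]
E
python3 - <<'E'
from h import *
print(rel(TG-AG*.11,RG,0),AG,AX,get_state()["tcp_pos"])
E
```

```text
(array([21.87, 22.33,  0.29]), array([ -5.4, -29.4, -20.4]), array([0.51121572, 0.18377369, 0.18205506])) [ 0.49531163 -0.0797608  -0.86504601] [ 0.49379555 -0.07852358 -0.866     ] [ 0.58947317 -0.11878915  0.18589765]
```

Call:
{"fn": "send_rows", "kwargs": {
  "series": [2.2, 2.2, 0, -0.5, -2.9, -2, 0, 4.4, 4.5, 0, -1, -5.9, -4.1, 0, 6.6, 6.7, 0, -1.6, -8.8, -6.1, 0, 8.7, 8.9, 0, -2.1, -11.8, -8.2, 0, 10.9, 11.2, 0, -2.7, -14.7, -10.2, 0, 13.1, 13.4, 0, -3.2, -17.6, -12.2, 0, 15.3, 15.6, 0, -3.8, -20.6, -14.3, 0, 17.5, 17.9, 0, -4.3, -23.5, -16.3, 0, 19.7, 20.1, 0.1, -4.9, -26.5, -18.4, 0, 21.9, 22.3, 0.2, -5.4, -29.4, -20.4, 0]
}}

```text
clock: 17.23
tcp_pos: [0.5076, 0.185, 0.1798]
orientation: [0.257, 0.075, 0.963, -0.021]
wrist_force: [0.6, 0.3, -1.9]
finger_gap: 0.0196
```

Call:
{"fn": "send_rows", "kwargs": {
  "series": [0, 0, 0, 0, 0, 0, 0, 0, 0, 0, 0, 0, 0, 0, 0, 0, 0, 0, 0, 0, 0, 0, 0, 0, 0, 0, 0, 0]
}}

```text
clock: 17.57
tcp_pos: [0.51, 0.1831, 0.181]
orientation: [0.257, 0.077, 0.963, -0.021]
wrist_force: [0.5, -1.0, -1.8]
finger_gap: 0.0193
```

Run:
```python
from h import *
print(rel(TG-AG*.11,RG,0),rel(TG,RG,0)[0])
im=read_camera("wrist");cv2.imwrite("pics/v12.png",im)
a=cv2.imread("pics/v7.png");c=np.hstack([a[180:330,220:340],im[180:330,220:340]]);cv2.imwrite("pics/v12.png",cv2.resize(c,None,fx=3,fy=3))
```

```text
(array([-0.15,  0.08, -0.03]), array([-0. , -0.3, -0.1]), array([0.51121572, 0.18377369, 0.18205506])) [-0.2   0.09 10.97]
```

View pics/v12.png

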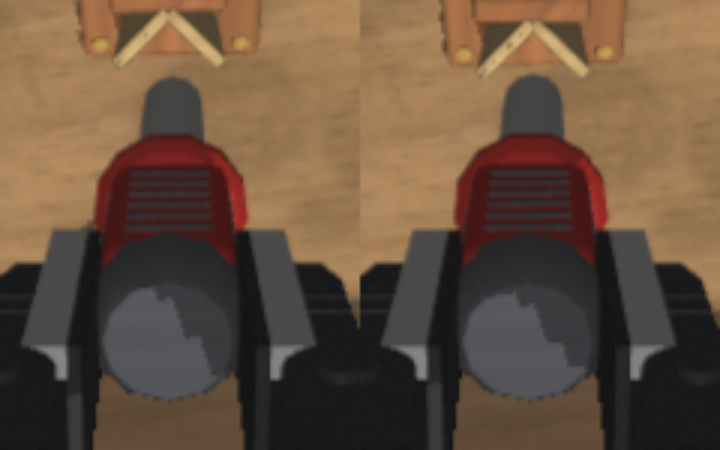

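Call:
{"fn": "send_rows", "kwargs": {
  "series": [-0.35, 0.1, 0.5, 0, -0.3, 0, 0, -0.35, 0.1, 2, 0, -0.3, 0, 0, -0.35, 0.1, 3.5, 0, -0.3, 0, 0, -0.35, 0.1, 5, 0, -0.3, 0, 0, -0.35, 0.1, 6.5, 0, -0.3, 0, 0, -0.35, 0.1, 8, 0, -0.3, 0, 0, -0.35, 0.1, 9.2, 0, -0.3, 0, 0, -0.3, 0.1, 10.2, 0, -0.3, 0, 0, -0.2, 0.1, 10.8, 0, -0.3, 0, 0, -0.2, 0.1, 10.8, 0, -0.3, 0, 0]
}}

```text
clock: 18.45
tcp_pos: [0.5654, 0.175, 0.0879]
orientation: [0.259, 0.077, 0.962, -0.021]
wrist_force: [0.7, 0.5, -2.2]
finger_gap: 0.0194
```

Run:
```python
from h import *
print(rel(TG,RG,0)[:2],get_state()["wrist_force"])
```

```text
(array([0.03, 0.  , 0.1 ]), array([-0. ,  0. , -0.1])) [ 0.67974048  0.53485911 -2.15875797]
```

Within 1 mm of the original pose. I'll lower the last bit, open and retreat along the axis.

Call:
{"fn": "send_rows", "kwargs": {
  "series": [0.03, 0, 0.1, 0, 0, 0, 0, 0.03, 0, 0.1, 0, 0, 0, 0, 0.03, 0, 0.1, 0, 0, 0, 0.2, 0.03, 0, 0.1, 0, 0, 0, 0.35, 0.03, 0, 0.1, 0, 0, 0, 0.5, 0.03, 0, 0.1, 0, 0, 0, 0.6, 0.03, 0, 0.1, 0, 0, 0, 0.6, 0.03, 0, 0.1, 0, 0, 0, 0.6]
}}

```text
clock: 19.12
tcp_pos: [0.565, 0.1766, 0.0881]
orientation: [0.26, 0.076, 0.962, -0.02]
wrist_force: [0.4, 0.3, -0.8]
finger_gap: 0.051
```

Call:
{"fn": "send_rows", "kwargs": {
  "series": [0, 0, -1, 0, 0, 0, 0.6, 0, 0, -2.5, 0, 0, 0, 0.7, 0, 0, -4, 0, 0, 0, 0.7, 0, 0, -6, 0, 0, 0, 0.7, 0, 0, -8, 0, 0, 0, 0.7, 0, 0, -10, 0, 0, 0, 0.7, 0, 0, -12, 0, 0, 0, 0.7, 0, 0, -12, 0, 0, 0, 0.7, 0, 0, -12, 0, 0, 0, 0.7]
}}

```text
clock: 19.87
tcp_pos: [0.5057, 0.1864, 0.1935]
orientation: [0.261, 0.076, 0.962, -0.02]
wrist_force: [0.1, 1.0, -0.2]
finger_gap: 0.06
```

Run:
```python
from h import *
print(get_state()["tcp_pos"],get_state()["wrist_force"])
im=read_camera("wrist");cv2.imwrite("pics/w13.png",im);sc=read_camera("scene");a=cv2.imread("pics/scene0.png")
W=camera_info("wrist");u=np.array([-.5,0,.866]);f=np.array([.02,0,.019]);print(proj(W,place(*STAND,[f+u*.123,f+u*.096])).round(0).tolist())
for l in("punch_grip","punch"):
  print(l,[(d["p"],d["box"]) for d in silhouettes("wrist",l)])
for l in("punch_grip","punch","carriage_grip","flux_bottle_center","wax_spool_center","polish_jar_center","borax_cone_center"):
  print(l,[(d["p"],d["box"]) for d in silhouettes("scene",l)])
# compare punch appearance to start in scene
for n,i in(("0",a),("now",sc)):
  m=(i[...,2].astype(int)-i[...,1]>70)&(i[...,0]<90)&(i[...,1]<60);m[:, :215]=0;m[:,265:]=0;ys,xs=np.nonzero(m[195:260]);print(n,len(xs),xs.mean(),ys.mean()+195)
b=[a[195:285,165:275],sc[195:285,165:275]];cv2.imwrite("pics/cmp.png",cv2.resize(np.hstack(b),None,fx=3.5,fy=3.5))
```

```text
[0.50570868 0.18639917 0.19353587] [ 0.06900295  1.04739202 -0.23491935]
[[274.0, 216.0], [274.0, 207.0]]
punch_grip [(0.96, [257.6, 183.1, 28.1, 42.8])]
punch [(0.73, [238.6, 116.2, 70.1, 79.8]), (0.58, [256.2, 180.0, 35.2, 42.0]), (0.56, [257.7, 182.5, 32.3, 46.4])]
punch_grip [(0.87, [230.3, 210.0, 20.7, 25.7]), (0.66, [362.8, 195.1, 22.3, 21.0])]
punch [(0.54, [229.9, 210.3, 19.5, 23.4])]
carriage_grip [(0.72, [175.0, 251.5, 30.7, 44.7]), (0.7, [284.5, 186.4, 46.8, 23.8]), (0.58, [321.0, 258.4, 44.0, 32.3]), (0.24, [283.8, 161.0, 15.9, 24.8])]
flux_bottle_center [(0.89, [283.2, 159.5, 19.7, 30.8])]
wax_spool_center [(0.71, [282.2, 161.4, 19.9, 27.6]), (0.62, [361.4, 194.7, 25.4, 23.3])]
polish_jar_center [(0.86, [175.5, 252.1, 29.4, 41.9]), (0.71, [281.4, 185.6, 52.0, 24.9]), (0.69, [359.9, 195.5, 26.2, 22.4])]
borax_cone_center [(0.76, [255.6, 222.8, 14.3, 21.6])]
0 74 236.33783783783784 228.0
now 75 236.37333333333333 227.88
```

Run:
```python
from h import *
S=camera_info("scene");im=read_camera("scene")
old=cv2.resize(cv2.imread("pics/v10.png"),(100,90),interpolation=cv2.INTER_AREA);new=im[130:220,270:370]
for n,i in(("pressed",old),("now",new)):
  m=i.max(2)[50:80,10:35]<45;y,x=np.nonzero(m);print(n,len(x),x.mean().round(2),y.mean().round(2))
print("centroid px expected at .060:",proj(S,place(*JIG,[0,.095,.042]))-[280,180])
hand_in()
```

```text
pressed 69 11.39 16.14
now 75 11.19 16.29
centroid px expected at .060: [[12.16336801 14.2561921 ]]
the job is handed in; nothing more can be done
```

The job is handed in and all steps are done, at about 20 s on the robot's clock. `hand_in` gives no verdict.

- **Carriage:** I pulled the blue jig's carriage by its grip until it met the stop with about 13 N. It had started about 11 mm out, not at 0. In the last picture the grip sits within 0.3 px of where it was during the press.
- **Punch:** I pressed it upright on the tag, inside the ring, until the sleeve reached its hard stop.
    - **First press:** the arm drifted about 4 mm sideways under load. That left the point an estimated 5–6 mm from the ring's centre by the arm's pose, and about 1 mm by the camera.
    - **Second press:** I pressed again in the same spot with the drift compensated. That put the point an estimated 3–4 mm from the centre, with 28 N at the stop.
- **Return:** the punch is back in its stand, point down. Its red sleeve is within 0.2 px of where it started in the scene view. The gripper is open and clear.
- **Bystanders:** the spool, jar and cone were found at their starting places to within about 3 px. The flux bottle's box came out shorter than at first (31 px against 36 px, its top about 9 px lower). The arm made no contact near it, and it stood upright in the picture taken during the press.
- **Not checked:** the viewer's limit of 12 pictures stopped my last before/after look, so the final checks are numbers only.

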